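# Clamp the chopping board in its holder

### The arm

A 6-joint arm with a two-finger parallel gripper is mounted at the origin on the work surface. World frame = base frame: x ahead of the robot, y to its left, z up, the work surface at z = 0. Lengths are in mm, angles in rad, forces in N, time in s.
With the tool pointing down it reaches from about 400 to 925 mm from the base axis. Payload 12.5 kg.
Tool frame: the origin (TCP) lies midway between the tips of the shut fingers; the grasp point (between the pads) lies 19 mm behind it; z points along the fingers, y is the line along which they close (so a half turn about z gives the same grasp; the last joint's range is limited). The gripper opens to 95 mm and grips with 3 to 60 N. Pads are 20 mm wide; open, the fingers measure 119 mm over their backs; the gripper's body (75 mm by 180 mm) begins 59 mm behind the grasp point.
Start: joints at [-1.292, 0.491, 1.559, -0, 1.092, -0.106], TCP at [234.632, -579.305, 214.661] pointing down, gripper open.
Joint ranges: [-3.1, 3.1], [-0.84, 2.19], [0.05, 2.79], [-1.13, 4.28], [0.06, 2.93], [-2.69, 2.69]. Speed limits (rad/s): [2.22, 2.22, 2.79, 3.14, 3.14, 3.14].

### API

Orientations are given as [roll, pitch, yaw] about the fixed x, y, z axes, in that order (R = Rz(yaw) Ry(pitch) Rx(roll)).
In Python, from cell import env gives the robot as it stands.
- The arm moves only by the tool carry_out, never from a script. Its argument "series" is a list of rows, each a list of 4 numbers: the shift along the world's x, y, z normalised to -1 to 1, where 1 is 5 cm, then the turn about the world's z normalised to -1 to 1, where 1 is 6 degrees. In form: [[x, y, z, turn], ...]. A call has exactly 5 rows; each row shifts and turns the commanded pose from where the row before left it; what a row does not reach is not made up. A row lasts 1/10 s, in which the tool goes at most 50 mm and 8.59 degrees, less where a joint would pass 70% of its speed; a pose out of reach is approached as far as the arm can. A call with a number of a shift or a turn outside -1 to 1 is refused whole. A call with a gripper value outside its range is refused whole. "fingers" is the closure, from -1 (fully open) to 1 (shut), set as the call begins (left out, the last holds). The fingers move at their own pace and stop on an object; the grip force is fixed at half the most. Time passes only in rows, so rows that do not move let the fingers close, or fill a call up. It gives the time, the measured TCP pose, the force, the opening and the grip force at its end, in the units of the state.
- env.state(): the state, without advancing time (a new reading comes with each control period).
- env.read_camera(name): name is "scene" or "top" or "wrist"; returns the picture (384x512x3 uint8, red, green, blue); there is no depth.
- env.calibration(name): a dict with "K" (3x3 intrinsics, pixels), "pose" (4x4, takes a point from camera to world coordinates). Camera axes: x right, y down, z forward; pixel columns grow to the right and rows downward; lengths in mm; the calibration is good to about 2 mm. A picture is of the moment at which its call begins: read the wrist's pose just before it. calibration takes no time and is no camera call; for the wrist camera it gives the pose at the moment of the call.
- env.job_done(): hands the job in; it is judged then, once.
Trained networks look in the newest picture that a camera, given by its name, has taken for a name from the list of things; names that differ only in an ending like _2 or _b are one class to them, and where a whole thing is asked for, a point or a joint stands for the part that bears it (a point fixed in the world has none). Each returns a list of dicts, best first, with "conf" (0 to 1); they miss things now and then, are a little off and sometimes report something else, mostly with a low value. They report only what shows in the picture. A call takes as long as a camera call.
- env.look_for(camera, label): "position" ([row, column] as shares, 0 to 1, of the picture: columns of its width, rows of its height, amid what is visible of it).
The state is a dict: "t": time; "joints": joint angles; "qvel": joint speeds; "tau": joint torques, N m; "eef_pos": TCP position; "tcp_rot": TCP orientation; "ft_force": force on the tool from outside, world axes, zero at the start; "moment": the same for the moment, N m; "opening": opening from 0.0 (shut) to 1.0 (fully open); "grip_force": force on a finger pad.
Only numpy, scipy, OpenCV 4.12 (cv2) and the standard library are available. Lean on these libraries where they do the work, as an engineer would, in place of code of your own. Each camera call takes 0.05 s, during which the arm holds its last target. There are 200 camera calls.

### The job

Loosen the clamp knob of the sliding stop, slide the stop up against the chopping board and push on until the board is hard against the fence at the far end of the holder and the stop's sprung pad is pressed about half-way in. Lock the knob again while holding the stop there, so that the pad stays pressed when you let go; press gently, never with the pad squeezed right home, and leave the crockery alone.

Things in the scene. Friction and masses are not known exactly. Their poses are not given: they have to be found in the camera images.
- holder: Board holder fixed to the worktop: a flat dark steel deck, 150 mm (its x) by 450 mm (its y), 14 mm thick. Origin: centre of its underside; z up. The half with y > 0 has a slot along y, at x = 0, in which the stop slides. Near the end at y < 0 stands the fence.
- fence_mid (a point): Point on the deck's top face at the holder's y = -0.180, the middle of the fence's setting range. The fence, an aluminium bar 130 mm wide (x), 16 mm thick, 34 mm tall, stands firm, but is set anew each time: its face towards +y lies up to 10 mm either side of this point along y. Its true place is not reported: find it by touch or by eye.
- stop: The sliding stop: an aluminium block 56 mm (x) by 70 mm (y), its top 34 mm above the deck, axes parallel to the holder's. Origin: below its middle, on the deck's top face. Freed, it slides with about 1 N of drag along the holder's y: origin from y = 0.160 (start: 0.110 to 0.160) to -0.010. It carries the knob on top and the sprung pad in front (-y).
- pad_mount (a point): Middle of the stop's front, 35 mm along -y from the stop's origin, 13 mm above the deck. Relaxed, the pad's face stands 25 mm ahead (-y) of this point. The pad, a black rubber bar 90 mm wide, 18 mm tall, on two rods, goes in 22 mm against a spring of 1 N/mm starting from nothing (half-way: 11 N; wanted in the end: 6 to 20 N); it pushes the freed stop back if that is let go.
- knob (a joint): Turn of the clamp knob, rad: 0 = fully tight (dead stop), growing as it is loosened, counter-clockwise from above, to 1.5 (dead stop). Its brake starts to bite at about 0.85 and grips harder the further it is tightened: little at 0.5, firmly below 0.2; above 0.9 the stop is free. Starts locked, between 0 and 0.2. It turns with about 0.15 N m (0.3 when tight) and stays where it is left.
- knob_grip (a point): Grip point on the knob's vertical axis, 83 mm above the worktop, 17 mm below the top of the black grip bar. The bar is 76 mm long (this point's x), 14 mm thick (its y), 34 mm tall, its underside 66 mm above the worktop on a hub 24 mm across. The axis is 15 mm along +y from the stop's origin. With the knob at 0 the bar lies along the holder's x.
- board: Small wooden chopping board lying loose on the deck between fence and pad, 140 mm (x) by 150 mm (y) by 24 mm thick, about 0.36 kg. Origin: centre of its underside, z up. It starts 10 to 40 mm from the fence, a little askew, and slides with 1 to 4 N.
- tumbler: Bystander: drinking glass, 72 mm across, 110 mm tall, standing; origin at the centre of its underside.
- plate: Bystander: white plate, 150 mm across, 18 mm tall; origin at the centre of its underside.
- mug: Bystander: white mug, 80 mm across, 90 mm tall, handle towards its +y; origin at the centre of its underside.

How it is judged:
By the outcome, as a careful person would: the job done as asked, in the order asked, and still so for the second after the job is handed in, with the robot touching nothing.
It also fails if it takes over 58 s, if anything falls off the work surface, if the arm or the gripper's body presses on something with over 40 N, if the wrist force passes 120 N, or if a joint passes its speed limit or range.

## Working session

There is one attempt and no reset: what is moved stays moved. The work goes in short steps, Python scripts to look and compute and a tool call to move; the robot and the scene stay as the last step left them, time stands still between calls to the robot, and variables do not carry over. Pictures are saved under pics/ and viewed, at most 10 in all, crops included, and the job is handed in when it is done.

Besides the shell and the picture viewer there is one more tool, called after "Request:" as name(argument=value, ...) on one line, values as JSON. carry_out: Moves the arm, as the interface text tells. Its arguments: {"type":"object","properties":{"series":{"type":"array","items":{"type":"array","items":{"type":"number","minimum":-1,"maximum":1}}},"fingers":{"type":"number"}},"required":["series"]}

```bash
mkdir -p pics; ls; cat > h.py <<'E'
import numpy as np, cv2
from cell import env
def snap(cam,name):
    im=env.read_camera(cam); cv2.imwrite(f'pics/{name}.png',im[:,:,::-1]); return im
def ray(cam,pos,cal=None):
    c=cal or env.calibration(cam); K=np.array(c['K']);T=np.array(c['pose'])
    d=T[:3,:3]@np.linalg.inv(K)@np.array([pos[1]*512,pos[0]*384,1]); return T[:3,3],d/np.linalg.norm(d)
def atz(cam,pos,z,cal=None):
    o,d=ray(cam,pos,cal); return o+d*(z-o[2])/d[2]
def tri(rs):
    A=sum(np.eye(3)-np.outer(d,d) for o,d in rs); b=sum((np.eye(3)-np.outer(d,d))@o for o,d in rs)
    return np.linalg.solve(A,b)
def proj(cam,p,cal=None):
    c=cal or env.calibration(cam); T=np.linalg.inv(np.array(c['pose'])); q=np.array(c['K'])@(T[:3,:3]@np.array(p)+T[:3,3]); return q[:2]/q[2]
E
python3 - <<'E'
from h import *
s=env.state(); print(s['t'],s['eef_pos'],s['tcp_rot'],s['ft_force'])
a=snap('scene','s0');b=snap('top','t0')
cv2.imwrite('pics/st0.png',cv2.resize(np.vstack([a,b]),(512,768))[:,:,::-1]) if 0 else None
for cam in('scene','top'):
    print(cam,np.round(env.calibration(cam)['pose'],2).tolist())
    for l in('holder','stop','knob','knob_grip','board','pad_mount','tumbler','plate','mug'):
        r=env.look_for(cam,l)[:2]; print(l,[(round(x['conf'],2),np.round(x['position'],3).tolist(),np.round(atz(cam,x['position'],40)[:2]).tolist()) for x in r])
E
```

```text
pics
0.0 [ 234.56407407 -579.05079243  214.0827879 ] [-3.14052355e+00 -1.12177846e-04  3.84810068e-01] [-0.15036501  0.49397836  0.40013784]
scene [[0.7, 0.53, -0.48, 1206.35], [0.71, -0.52, 0.47, -708.61], [0.0, -0.67, -0.74, 1017.87], [0.0, 0.0, 0.0, 1.0]]
holder [(0.58, [0.461, 0.52], [558.0, -14.0]), (0.24, [0.417, 0.543], [528.0, 77.0])]
stop [(0.93, [0.42, 0.544], [534.0, 74.0])]
knob [(0.59, [0.391, 0.56], [513.0, 139.0])]
knob_grip [(0.7, [0.391, 0.549], [499.0, 124.0])]
board [(0.72, [0.494, 0.444], [508.0, -151.0]), (0.32, [0.462, 0.516], [554.0, -21.0])]
pad_mount [(0.6, [0.417, 0.547], [533.0, 81.0])]
tumbler [(0.85, [0.406, 0.688], [702.0, 288.0])]
plate [(0.57, [0.574, 0.618], [801.0, -38.0])]
mug [(0.8, [0.593, 0.273], [436.0, -450.0])]
top [[0.02, -0.98, 0.18, 412.29], [-1.0, -0.02, 0.01, -108.7], [-0.0, -0.18, -0.98, 985.51], [0.0, 0.0, 0.0, 1.0]]
holder [(0.91, [0.58, 0.399], [509.0, 21.0])]
stop [(0.67, [0.573, 0.36], [515.0, 74.0]), (0.39, [0.558, 0.334], [529.0, 110.0])]
knob [(0.69, [0.548, 0.335], [540.0, 108.0]), (0.15, [0.571, 0.365], [517.0, 66.0])]
knob_grip [(0.74, [0.551, 0.33], [537.0, 116.0]), (0.31, [0.567, 0.359], [521.0, 76.0])]
board [(0.68, [0.599, 0.519], [493.0, -141.0]), (0.3, [0.561, 0.36], [527.0, 74.0])]
pad_mount [(0.85, [0.568, 0.36], [520.0, 73.0])]
tumbler [(0.88, [0.366, 0.23], [730.0, 268.0])]
plate [(0.78, [0.33, 0.446], [775.0, -35.0])]
mug [(0.61, [0.664, 0.765], [435.0, -467.0])]
```

```bash
python3 -c "
import cv2
a=cv2.imread('pics/t0.png');cv2.imwrite('pics/t0b.png',cv2.resize(a,(800,600),interpolation=cv2.INTER_CUBIC))"
```

```text
(no output)
```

View pics/t0b.png

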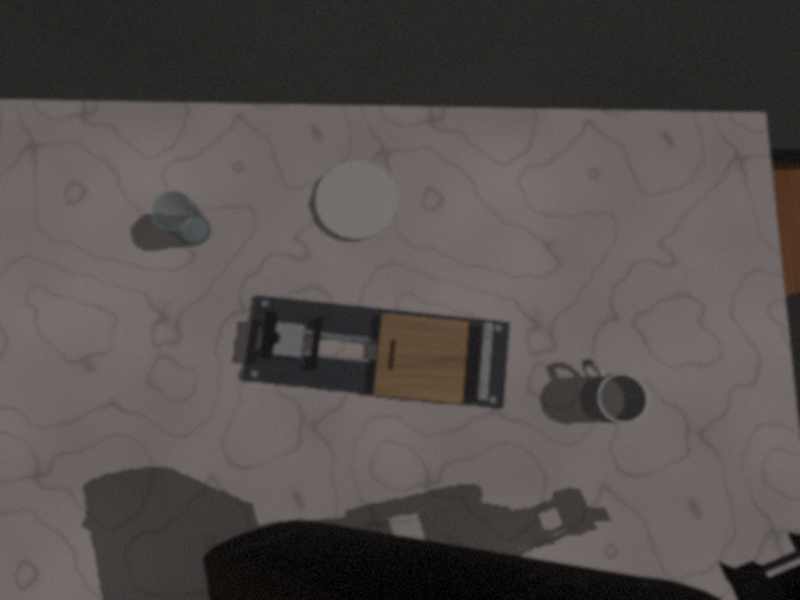

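View pics/s0.png

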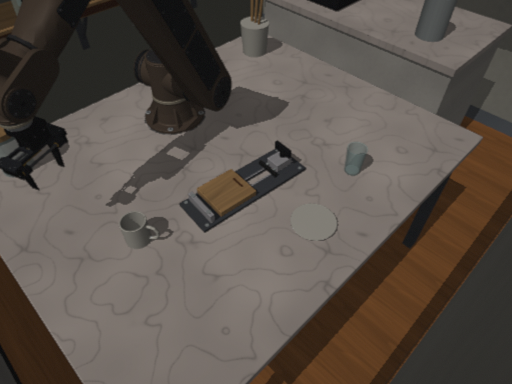

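The top view shows the holder with corners at (253,297), (508,323), (502,407) and (242,380). The knob bar is at about (268,335), the board's left edge at about x=377 and the fence at about (487,360). The crockery is well clear.

```bash
python3 - <<'E'
from h import *
g=lambda u,v,z: atz('top',(v/600,u/800),z)[:2]
C=[g(u,v,14) for u,v in((253,297),(508,323),(502,407),(242,380))]
print(np.round(C,1)); print('c',np.mean(C,0)); d=(C[0]+C[3]-C[1]-C[2])/2; print('len',np.linalg.norm(d),'yaw',np.arctan2(-d[0],d[1]))
d=(C[0]+C[1]-C[2]-C[3])/2; print('w',np.linalg.norm(d),'yaw',np.arctan2(d[1],d[0]))
print('knob',g(268,335,100)); 
r=[ray('scene',(.391,.549)),ray('top',(.551,.33))]; print(tri(r))
w=env.calibration('wrist'); print(np.round(w['pose'],2).tolist(),np.round(w['K'],0).tolist())
print(env.state()['joints'])
E
```

```text
[[ 599.3  144.3]
 [ 561.6 -303.1]
 [ 417.3 -290.4]
 [ 454.3  153.9]]
c [508.11589863 -73.82449976]
len 447.441102890245 yaw -0.08358009904592974
w 145.11242291223985 yaw -0.07658756000096965
knob [521.96230966  94.24584542]
[527.84061633 100.78218288  76.09462183]
[[0.37, -0.89, -0.28, 313.65], [-0.93, -0.36, -0.11, -547.71], [-0.0, 0.3, -0.95, 384.44], [0.0, 0.0, 0.0, 1.0]] [[282.0, 0.0, 256.0], [0.0, 282.0, 197.0], [0.0, 0.0, 1.0]]
[-1.29158383e+00  4.90908305e-01  1.55890402e+00  1.75529012e-05
  1.09171293e+00 -1.05577680e-01]
```

Request:
carry_out(series=[[0.5,0.8,0.1,-0.3],[0.5,0.8,0.1,-0.3],[0.4,0.8,0.1,-0.3],[0.4,0.8,0.1,-0.3],[0.4,0.8,0.1,-0.3]], fingers=-1)

```text
t: 1.5
eef_pos: [345.1, -377.7, 240.0]
tcp_rot: [3.141, -0.0, 0.226]
ft_force: [1.1, -0.5, 0.2]
opening: 1.0
grip_force: 0.0
```

Request:
carry_out(series=[[0.4,0.8,0,-0.3],[0.4,0.8,0,-0.3],[0.4,0.8,0,-0.3],[0.4,0.8,0,-0.3],[0.4,0.8,0,-0.3]])

```text
t: 2.0
eef_pos: [445.2, -177.6, 239.9]
tcp_rot: [3.141, -0.001, 0.069]
ft_force: [1.0, -1.0, -0.1]
opening: 0.999
grip_force: 0.0
```

Request:
carry_out(series=[[0.4,0.8,0,-0.3],[0.4,0.8,0,-0.3],[0.4,0.8,0,-0.3],[0.2,0.8,0,-0.3],[0,0,0,-0.3]])

```text
t: 2.5
eef_pos: [515.3, -15.5, 239.6]
tcp_rot: [-3.141, -0.0, -0.084]
ft_force: [0.0, -0.5, -1.6]
opening: 1.0
grip_force: 0.0
```

```bash
python3 - <<'E'
from h import *
import json
s=env.state(); print(s['t'],s['eef_pos'],s['tcp_rot'],s['joints'])
c=env.calibration('wrist');a=snap('wrist','w0'); cv2.imwrite('pics/w0b.png',cv2.resize(a,(800,600),interpolation=cv2.INTER_CUBIC)[:,:,::-1])
json.dump({k:np.array(v).tolist() for k,v in c.items()},open('w0.json','w'))
for l in('holder','stop','knob','knob_grip','board','pad_mount'):
        r=env.look_for('wrist',l)[:2]; print(l,[(round(x['conf'],2),np.round(x['position'],3).tolist(),np.round(atz('wrist',x['position'],83,c)[:2]).tolist()) for x in r])
E
```

```text
2.5 [515.3470002  -15.45198221 239.60684776] [-3.14107086e+00 -1.36603028e-04 -8.35396795e-02] [-1.58424924e-01  3.08270518e-01  1.79073655e+00  6.14302217e-04
  1.04248848e+00  1.49560142e+00]
holder [(0.8, [0.422, 0.447], [544.0, 14.0])]
stop [(0.74, [0.463, 0.352], [531.0, 73.0])]
knob [(0.83, [0.471, 0.31], [529.0, 100.0])]
knob_grip [(0.67, [0.479, 0.314], [525.0, 98.0])]
board [(0.63, [0.459, 0.691], [515.0, -132.0])]
pad_mount [(0.66, [0.464, 0.356], [530.0, 71.0])]
```

View pics/w0b.png

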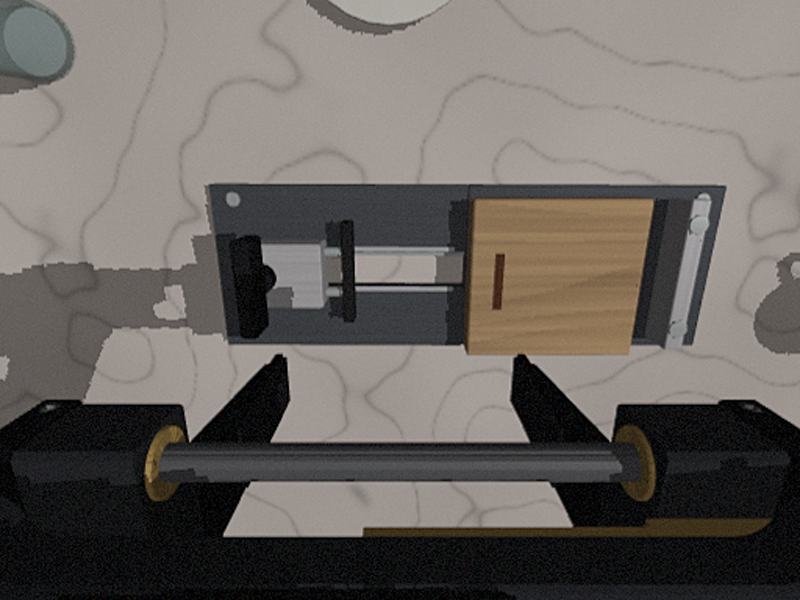

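The wrist view shows the knob bar at about (250,287), the pad at (347,272), the board from x=468 to 650 and the fence face at about x=680. I'll take a second view closer to the knob, for triangulation.

Request:
carry_out(series=[[0,0.6,-0.2,0],[0,0.6,-0.2,0],[0,0.6,-0.2,0],[0,0.4,-0.2,0],[0,0,0,0]])

```text
t: 3.35
eef_pos: [514.0, 91.8, 198.7]
tcp_rot: [3.141, 0.002, -0.085]
ft_force: [-0.0, -0.4, 0.1]
opening: 0.998
grip_force: 0.0
```

```bash
python3 - <<'E'
from h import *
import json
s=env.state(); print(s['t'],s['eef_pos'],s['tcp_rot'],s['ft_force'])
c0=json.load(open('w0.json'));c=env.calibration('wrist');a=snap('wrist','w1'); cv2.imwrite('pics/w1b.png',cv2.resize(a,(800,600),interpolation=cv2.INTER_CUBIC)[:,:,::-1])
json.dump({k:np.array(v).tolist() for k,v in c.items()},open('w1.json','w'))
for l,p in(('knob',(.471,.31)),('knob_grip',(.479,.314)),('stop',(.463,.352))):
        r=env.look_for('wrist',l)[:2]; print(l,[(round(x['conf'],2),np.round(x['position'],3).tolist(),np.round(tri([ray('wrist',x['position'],c),ray('wrist',p,c0)]),1).tolist()) for x in r])
E
```

```text
3.35 [514.04077083  91.77773237 198.67498961] [ 3.14146828e+00  1.87415396e-03 -8.49176520e-02] [-0.04221233 -0.40281849  0.09118095]
knob [(0.82, [0.472, 0.479], [527.5, 101.8, 77.5])]
knob_grip [(0.94, [0.473, 0.487], [526.6, 97.3, 84.1])]
stop [(0.72, [0.449, 0.522], [530.1, 77.6, 68.2]), (0.56, [0.41, 0.582], [552.9, 53.9, 150.3])]
```

View pics/w1b.png

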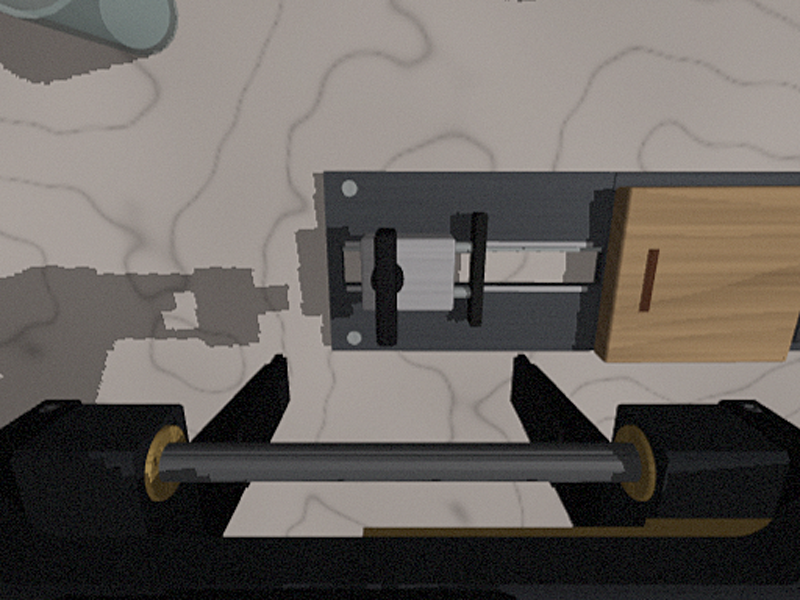

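The bar spans (386,229) to (387,345), centred at about (386,287), and is almost square to the holder, so the knob is near 0.

```bash
python3 - <<'E'
from h import *
import json
c0=json.load(open('w0.json'));c=json.load(open('w1.json'))
g=lambda u,v,z,k=c: np.round(atz('wrist',(v/600,u/800),z,k)[:2],1)
print('bar ends',g(386,229,100),g(386.5,345,100),'mid left/right',g(376,287,100),g(397,287,100))
print('w0 bar ends z100',g(245,237,100,c0),g(254,337,100,c0))
print('holder near edge',g(324,173,14),g(330,350,14),'far(w0)',g(725,186,14,c0),g(692,345,14,c0),'w0 left',g(208,185,14,c0),g(229,344,14,c0))
print('fence face top edge',g(692,200,48,c0),g(667,348,48,c0)); print('board corners',[g(u,v,38,c0) for u,v in((470,199),(653,199),(629,354),(468,354))])
print('pad front z36',g(483,270,36),g(354,272,36,c0))
E
```

```text
bar ends [566.2  95.6] [490.9 102.4] mid left/right [530.6 105.3] [529.5  92.1]
w0 bar ends z100 [565.4  89.3] [490.8  96.6]
holder near edge [602.2 142.7] [455.7 157.6] far(w0) [ 564.4 -302.3] [ 416.8 -290.5] w0 left [602.8 143.9] [455.2 155.2]
fence face top edge [ 558.8 -253.4] [ 431.5 -245.7]
board corners [array([573.7, -78.2]), array([ 561.1, -227.8]), array([ 423.8, -217.9]), array([436.1, -71.4])]
pad front z36 [520.7  26.7] [520.4  23.9]
```

Request:
carry_out(series=[[0.09,0.04,-0.4,0],[0.09,0.05,-0.4,0],[0.09,0.05,-0.4,0],[0,0,-0.4,0],[0,0,-0.2,0]])

```text
t: 4.05
eef_pos: [528.0, 96.6, 108.7]
tcp_rot: [3.141, 0.001, -0.088]
ft_force: [-0.8, -0.7, -0.6]
opening: 1.0
grip_force: 0.0
```

Request:
carry_out(series=[[0,0,-0.3,0],[0,0,-0.3,0],[0,0,-0.25,0],[0,0,0,0],[0,0,0,0]])

```text
t: 4.55
eef_pos: [528.4, 97.4, 67.5]
tcp_rot: [3.142, -0.0, -0.087]
ft_force: [0.9, 0.6, 0.6]
opening: 1.001
grip_force: 0.0
```

Request:
carry_out(series=[[0,0,0,0],[0,0,0,0],[0,0,0,0],[0,0,0,0],[0,0,0,0]], fingers=0.5)

```text
t: 5.05
eef_pos: [528.2, 97.7, 67.3]
tcp_rot: [3.142, -0.0, -0.086]
ft_force: [-0.5, 0.2, -0.5]
opening: 0.634
grip_force: 0.0
```

Request:
carry_out(series=[[0,0,-0.05,0],[0,0,0,0],[0,0,0,0],[0,0,0,0],[0,0,0,0]], fingers=1)

```text
t: 5.55
eef_pos: [528.1, 97.7, 64.7]
tcp_rot: [3.142, 0.0, -0.086]
ft_force: [1.0, -0.7, -0.2]
opening: 0.213
grip_force: 0.0
```

Request:
carry_out(series=[[0,0,0,0],[0,0,0,0],[0,0,0,0],[0,0,0,0],[0,0,0,0]])

```text
t: 6.05
eef_pos: [528.3, 99.1, 64.7]
tcp_rot: [-3.14, -0.001, -0.087]
ft_force: [1.5, 13.4, -1.1]
opening: 0.147
grip_force: 30.0
```

Request:
carry_out(series=[[0,0.03,0,0.2],[0,0,0,0.4],[0,0,0,0.6],[0,0,0,0.6],[0,0,0,0.2]])

```text
t: 6.55
eef_pos: [528.3, 100.1, 64.7]
tcp_rot: [-3.141, -0.001, 0.125]
ft_force: [0.0, 9.2, -1.1]
opening: 0.148
grip_force: 30.0
```

Request:
carry_out(series=[[0,0.02,0,0.6],[0,0,0,0.8],[0,0,0,0.8],[0,0,0,0.8],[0,0,0,0.5]])

```text
t: 7.05
eef_pos: [527.9, 101.0, 64.7]
tcp_rot: [-3.141, -0.0, 0.492]
ft_force: [-1.7, 7.9, 1.4]
opening: 0.144
grip_force: 30.0
```

```bash
python3 -c "
from h import *
s=env.state();print(s['eef_pos'],s['tcp_rot'],s['ft_force'],s['moment'])"
```

```text
[527.92300913 100.96931865  64.70906471] [-3.14071846e+00 -2.39650940e-04  4.92479805e-01] [-1.71834265  7.8740812   1.41919986] [ 1.48810898  0.20407357 -0.13826423]
```

Request:
carry_out(series=[[0,0,0,0.7],[0,0,0,0.8],[0,0,0,0.8],[0,0,0,0.8],[0,0,0,0.6]])

```text
t: 7.55
eef_pos: [526.9, 100.3, 64.7]
tcp_rot: [-3.14, 0.002, 0.88]
ft_force: [-5.4, 1.9, 5.1]
opening: 0.147
grip_force: 30.0
```

Request:
carry_out(series=[[0,0,0,0.8],[0,0,0,0.8],[0,0,0,0.6],[0,0,0,0],[0,0,0,0]])

```text
t: 8.05
eef_pos: [526.2, 100.3, 64.6]
tcp_rot: [-3.138, 0.002, 1.108]
ft_force: [-8.3, 1.5, 7.0]
opening: 0.146
grip_force: 30.0
```

Request:
carry_out(series=[[-0.06,-0.2,0,0],[-0.03,-0.4,0,0],[-0.04,-0.4,0,0],[-0.03,-0.3,0,0],[-0.01,-0.1,0,0]])

```text
t: 8.55
eef_pos: [519.8, 28.8, 64.7]
tcp_rot: [3.141, -0.0, 1.106]
ft_force: [1.4, 1.6, -1.2]
opening: 0.148
grip_force: 30.0
```

Request:
carry_out(series=[[-0.02,-0.2,0,0],[-0.015,-0.15,0,0],[0,0,0,0],[0,0,0,0],[0,0,0,0]])

```text
t: 9.05
eef_pos: [518.3, 12.8, 64.7]
tcp_rot: [3.141, -0.0, 1.108]
ft_force: [5.0, -1.7, -3.9]
opening: 0.145
grip_force: 30.0
```

Request:
carry_out(series=[[0,-0.1,0,0],[-0.01,-0.1,0,0],[0,-0.1,0,0],[-0.01,-0.1,0,0],[0,0,0,0]])

```text
t: 9.55
eef_pos: [516.6, -7.9, 64.7]
tcp_rot: [-3.141, 0.0, 1.107]
ft_force: [1.1, -0.5, 0.2]
opening: 0.148
grip_force: 30.0
```

Request:
carry_out(series=[[-0.01,-0.1,0,0],[-0.01,-0.1,0,0],[0,0,0,0],[0,0,0,0],[0,0,0,0]])

```text
t: 10.05
eef_pos: [515.8, -17.4, 64.7]
tcp_rot: [-3.142, 0.0, 1.107]
ft_force: [0.2, 0.3, 1.2]
opening: 0.146
grip_force: 30.0
```

Request:
carry_out(series=[[-0.01,-0.1,0,0],[0,0,0,0],[0,0,0,0],[0,0,0,0],[0,0,0,0]])

```text
t: 10.55
eef_pos: [515.4, -22.3, 64.7]
tcp_rot: [3.141, 0.0, 1.107]
ft_force: [0.9, 1.1, 1.8]
opening: 0.14
grip_force: 30.0
```

```bash
python3 - <<'E'
from h import *
s=env.state();print(s['eef_pos'],s['ft_force'])
a=snap('wrist','w2');cv2.imwrite('pics/w2b.png',cv2.resize(a,(800,600),interpolation=cv2.INTER_CUBIC)[:,:,::-1])
t=snap('top','t2')
E
```

```text
[515.38042719 -22.32800095  64.67814445] [0.88160211 1.06905322 1.80714542]
```

View pics/w2b.png

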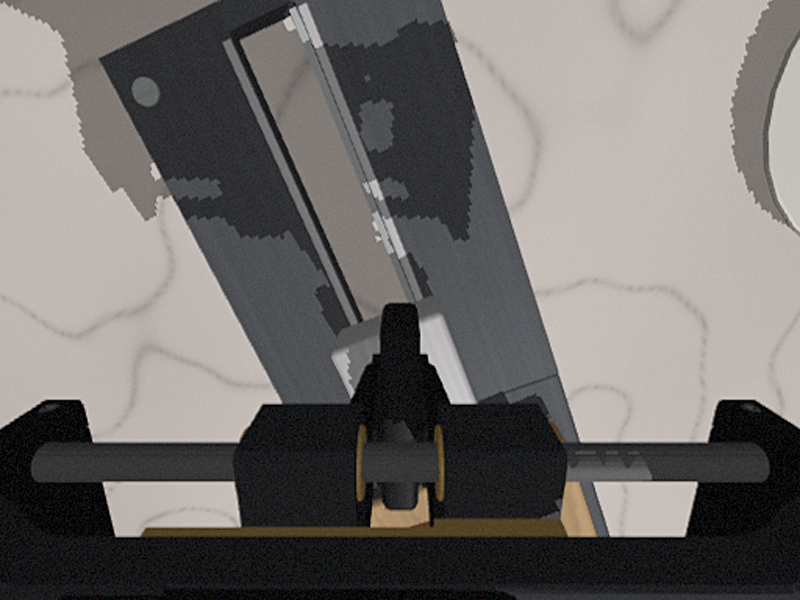

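The grip on the bar is good and the stop sits under the gripper, but the board is hidden. I'll go on by force in small steps.

Request:
carry_out(series=[[-0.01,-0.1,0,0],[0,0,0,0],[0,0,0,0],[0,0,0,0],[0,0,0,0]])

```text
t: 11.15
eef_pos: [514.9, -27.0, 64.7]
tcp_rot: [-3.142, -0.0, 1.107]
ft_force: [1.6, 4.6, 1.3]
opening: 0.145
grip_force: 30.0
```

Request:
carry_out(series=[[0,-0.06,0,0],[0,0,0,0],[0,0,0,0],[0,0,0,0],[0,0,0,0]])

```text
t: 11.65
eef_pos: [514.7, -29.7, 64.7]
tcp_rot: [-3.141, -0.001, 1.107]
ft_force: [1.9, 8.2, 2.2]
opening: 0.144
grip_force: 30.0
```

```bash
python3 - <<'E'
from h import *
f=[]
for i in range(4):
    env.read_camera('top'); f.append(env.state()['ft_force'])
print(np.round(f,1).tolist(),env.state()['eef_pos'])
t=snap('top','t3'); s=snap('scene','s3')
A=np.hstack([cv2.resize(t[190:280,130:350],(800,327),interpolation=3)]);B=cv2.resize(s[130:240,160:330],(400,259),interpolation=3)
o=np.zeros((590,800,3),np.uint8);o[:327]=A;o[327:586,:400]=B;cv2.imwrite('pics/c3.png',o[:,:,::-1])
E
```

```text
[[1.2, 8.7, 2.2], [1.1, 7.9, 2.8], [-0.0, 8.6, 2.4], [0.0, 7.8, 1.8]] [514.70807378 -29.71770157  64.65834606]
```

View pics/c3.png

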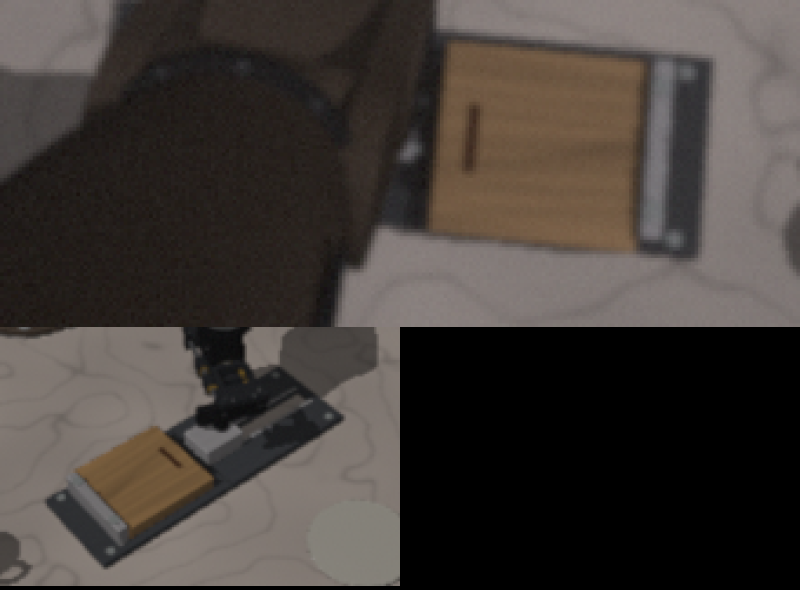

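The board now lies flush against the fence (crop x≈640). The force is about 8 N, rising at about 1 N/mm. I'll push 5 mm further.

Request:
carry_out(series=[[-0.01,-0.06,0,0],[0,-0.04,0,0],[0,0,0,0],[0,0,0,0],[0,0,0,0]])

```text
t: 12.45
eef_pos: [514.3, -34.3, 64.7]
tcp_rot: [-3.141, -0.001, 1.107]
ft_force: [2.3, 11.8, 2.7]
opening: 0.146
grip_force: 30.0
```

Request:
carry_out(series=[[0,0,0,-0.4],[0,0,0,-0.6],[0,0,0,-0.6],[0,0,0,-0.6],[0,0,0,-0.2]])

```text
t: 12.95
eef_pos: [515.1, -34.5, 64.7]
tcp_rot: [3.141, -0.002, 0.854]
ft_force: [6.2, 12.0, -1.1]
opening: 0.144
grip_force: 30.0
```

Request:
carry_out(series=[[0.01,0,0,-0.6],[0,0,0,-0.7],[0,0,0,-0.7],[0,0,0,-0.6],[0,0,0,-0.2]])

```text
t: 13.45
eef_pos: [515.8, -34.8, 64.7]
tcp_rot: [3.141, -0.002, 0.56]
ft_force: [7.0, 8.4, -1.9]
opening: 0.149
grip_force: 30.0
```

Request:
carry_out(series=[[0,0,0,-0.4],[0,0,0,-0.6],[0,0,0,-0.6],[0,0,0,-0.6],[0,0,0,-0.2]])

```text
t: 13.95
eef_pos: [516.3, -35.5, 64.7]
tcp_rot: [3.14, -0.003, 0.309]
ft_force: [7.1, 2.5, -3.6]
opening: 0.145
grip_force: 30.0
```

Request:
carry_out(series=[[0,0,0,-0.5],[0,0,0,-0.6],[0,0,0,-0.6],[0,0,0,-0.5],[0,0,0,-0.3]])

```text
t: 14.45
eef_pos: [516.4, -36.2, 64.7]
tcp_rot: [3.14, -0.003, 0.048]
ft_force: [7.0, -5.8, -4.7]
opening: 0.147
grip_force: 30.0
```

Request:
carry_out(series=[[0,0,0,-0.4],[0,0,0,-0.3],[0,0,0,0],[0,0,0,0],[0,0,0,0]])

```text
t: 14.95
eef_pos: [516.4, -36.5, 64.7]
tcp_rot: [3.14, -0.003, -0.024]
ft_force: [7.4, -6.0, -4.2]
opening: 0.146
grip_force: 30.0
```

```bash
python3 -c "
from h import *
s=env.state();print(s['eef_pos'],s['tcp_rot'],s['ft_force'],s['moment'])"
```

```text
[516.44623983 -36.46737824  64.70783992] [ 3.14020388 -0.00335999 -0.02369027] [ 7.42309185 -5.97151502 -4.17757694] [-1.12392135 -1.09123059 -0.00510227]
```

Request:
carry_out(series=[[0.01,-0.015,0,-0.3],[0.01,0,0,0],[0,0,0,0],[0,0,0,0],[0,0,0,0]])

```text
t: 15.45
eef_pos: [516.5, -36.7, 64.7]
tcp_rot: [3.141, -0.001, -0.054]
ft_force: [3.4, -5.1, -2.4]
opening: 0.145
grip_force: 30.0
```

Request:
carry_out(series=[[0,0,0,0],[0,0,0,0],[0,0,0,0],[0,0,0,0],[0,0,0,0]], fingers=0)

```text
t: 15.95
eef_pos: [515.8, -36.0, 64.6]
tcp_rot: [3.142, 0.0, -0.055]
ft_force: [0.5, -0.2, -0.0]
opening: 0.483
grip_force: 0.0
```

Request:
carry_out(series=[[0,0,0.4,0],[0,0,0.6,0],[0,0,0.8,0],[0,0,0.8,0],[0,0,0,0]])

```text
t: 16.45
eef_pos: [517.6, -36.3, 199.2]
tcp_rot: [3.14, -0.008, -0.055]
ft_force: [1.3, 0.2, 0.1]
opening: 0.5
grip_force: 0.0
```

```bash
python3 - <<'E'
from h import *
import json
s=env.state(); print(s['t'],s['eef_pos'],s['tcp_rot'],s['ft_force'])
c=env.calibration('wrist');a=snap('wrist','w4'); cv2.imwrite('pics/w4b.png',cv2.resize(a,(800,600),interpolation=cv2.INTER_CUBIC)[:,:,::-1])
json.dump({k:np.array(v).tolist() for k,v in c.items()},open('w4.json','w'))
E
```

```text
16.45 [517.61057355 -36.31612202 199.23041844] [ 3.14043544 -0.00770009 -0.0548352 ] [1.26672603 0.15940627 0.10179598]
```

View pics/w4b.png

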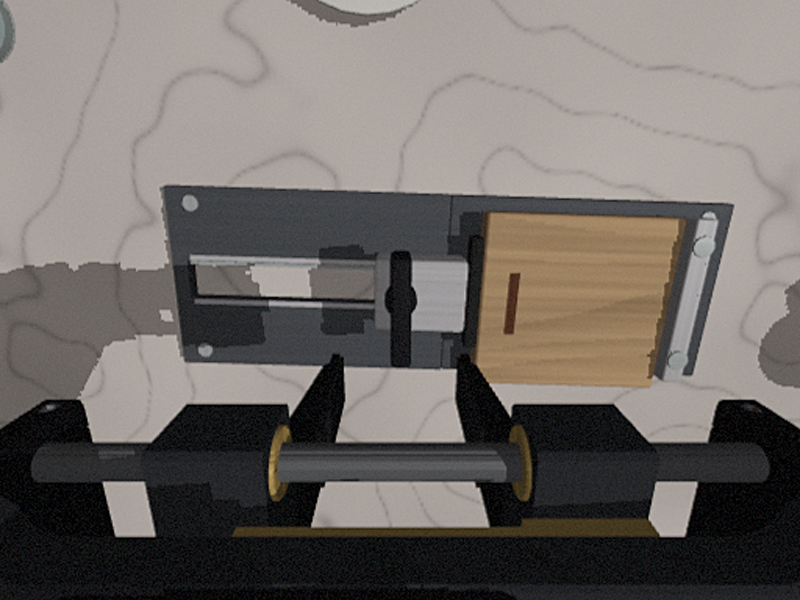

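The knob bar is square again, with the board flush at the fence. The pad is squeezed between the stop front (x≈468) and the board edge (x≈480). I'll check the compression by measurement.

```bash
python3 - <<'E'
from h import *
import json
c=json.load(open('w4.json'));c0=json.load(open('w0.json'))
g=lambda u,v,z,k=c: atz('wrist',(v/600,u/800),z,k)[:2]
yd=np.array([.088,.996])
print('stop front->board back', (g(466.5,294,48)-g(481,297,38))@yd)
print('board len check',(g(484,212,38)-g(687,219,38))@yd, 'fence face', g(692,222,48)@yd,g(666,378,48)@yd,'board front',g(687,219,38)@yd,g(654,386,38)@yd)
g0=lambda u,v,z:g(u,v,z,c0)
print('initial check stop front->pad face (true 25)',(g0(324,272,48)-g0(354,272,36))@yd)
E
```

```text
stop front->board back 13.192739932572287
board len check 151.1682601088662 fence face -199.97108771499313 -206.93364304467062 board front -202.36383819478783 -205.28000404469518
initial check stop front->pad face (true 25) 23.907964404810823
```

```bash
python3 -c "
from h import *
print(env.job_done())"
```

```text
the job is handed in; nothing more can be done
None
```

I locked the knob at about 0.03 rad with the board hard against the fence and the pad pressed in about 11–12 mm (roughly 11–12 N); the gripper is clear, the crockery was left alone, and the job was handed in at about 16.5 s.

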